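# Open the finishing-kit case with its release tab

### The job

Two white latching cases stand on the model-finishing desk. On the larger one, press down the release tab at its front with the fingertips so that the lid springs ajar; then, with the lid ajar by itself, push the lid up and over, all the way back until it rests open, and move clear. Grasp and lift nothing, leave the case standing in its place, keep the smaller case shut, and leave the other things on the desk where they are.

Things in the scene. Friction and masses are not known exactly. Their poses are not given: they have to be found in the camera images.
- large_case: The larger white case: 120 mm deep (its x), 160 mm wide (its y), 57 mm high when shut, about 0.9 kg, loose on the desk. Origin: centre of its underside. Its x axis points from the front (tab side) to the back (hinge side), z up; its front faces the robot's side within about 25 degrees. The two cases may have changed places.
- large_tab_top (a point): Centre of the top of the larger case's release tab: a grey ribbed pad, 32 mm deep by 34 mm wide, 16 to 48 mm out from the middle of the front wall, top 36 mm above the desk. Pressed down it tips about an axis 26 mm behind this point and its hook swings off the lid. The point sinks 7 to 8 mm in all; the latch lets go at 3 to 5 mm (4 to 7 N); 6 to 10 N takes it to its stop. It springs back.
- large_tab (a joint): Angle of that tab in rad: 0 at rest, 0.30 fully pressed; the latch lets go at about 0.17. Its hook, 16 mm wide, stands right before the lid's front edge, to 61 mm above the desk, and swings out to 17 mm in front of the wall.
- large_lid (a joint): Opening angle in rad of the larger case's lid: 0 shut, 1.9 fully open, leaning back past upright on its stop. Unlatched, a sprung pin raises it to about 0.5 in half a second and there it stays; from there it must be pushed. It weighs 75 g, with hardly any hinge friction: let go before upright it falls back onto the pin, well past upright it leans back to its stop.
- large_lid_edge (a point): Middle of the lower front edge of the larger case's lid; moves on an arc of 122 mm radius about the hinge. The lid is a plain flat plate 160 mm wide, 6 mm thick, overhanging the front wall by 2 mm.
- large_hinge (a point): Middle of the lid's hinge axis, on the back rim of the larger case 50 mm above the desk; the axis runs along the case's y. Fixed to the case.
- small_case: The smaller case of the same make, 85 mm deep, 100 mm wide, 47 mm high, with the same kind of tab sticking out 48 mm in front; it has to stay shut. Origin: centre of its underside.
- small_lid (a joint): Opening angle in rad of the smaller case's lid: 0 shut.
- tape: Bystander: roll of tape lying flat, 52 mm across, 18 mm high, between the cases. Origin: centre of its underside.
- glue: Bystander: glue bottle, 34 mm across, 100 mm high, between the cases at the back. Origin: centre of its underside.
- primer: Bystander: jar, 52 mm across, 60 mm high, on the left. Origin: centre of its underside.
- shell: Bystander: white printed half shell, open on top, 110 by 50 mm, 24 mm high, on the right. Origin: centre of its underside.
- sander: Bystander: cork sanding block, 85 by 45 mm, 26 mm high, on the left at the back. Origin: centre of its underside.
- brush: Bystander: brush, 160 mm long, lying on the right. Origin: underside, half-way along.
- driver: Bystander: screwdriver, 160 mm long, lying on the left near the robot. Origin: underside, half-way along.

How it is judged:
By the outcome, as a careful person would: the job done as asked, in the order asked, and still so for the second after the job is handed in, with the robot touching nothing.
It also fails if it takes over 42 s, if anything falls off the work surface, if the arm or the gripper's body presses on something with over 40 N, if the wrist force passes 120 N, or if a joint passes its speed limit or range.

### The arm

A 6-joint arm with a two-finger parallel gripper is mounted at the origin on the work surface. World frame = base frame: x ahead of the robot, y to its left, z up, the work surface at z = 0. Lengths are in m, angles in rad, forces in N, time in s.
With the tool pointing down it reaches from about 0.3 to 0.75 m from the base axis. Payload 8.5 kg.
Tool frame: the origin (TCP) lies between the finger pads; the fingertips stand arm.tips_ahead ahead of it and the grasp point (between the pads) lies 6 mm ahead of it (arm.tips_ahead is the distance from the TCP to the fingertips, in m); z points along the fingers, y is the line along which they close (so a half turn about z gives the same grasp; the last joint's range is limited). The gripper opens to 88 mm and grips with 3 to 60 N. Pads are 18 mm wide; open, the fingers measure 123 mm over their backs; the gripper's body (75 mm by 187 mm) begins 45 mm behind the grasp point.
Start: joints at [-1.411, 0.381, 1.297, -0, 1.464, -0.215], TCP at [0.201, -0.512, 0.264] pointing down, gripper open.
Joint ranges: [-3.11, 3.11], [-0.89, 2.33], [0.22, 2.48], [-1.42, 4.56], [0.17, 2.85], [-2.88, 2.88]. Speed limits (rad/s): [2.39, 2.39, 3.14, 3.14, 3.14, 3.14].

### API

Orientations are given as a unit quaternion [w, x, y, z].
In Python, from plant import telemetry, vision, finish_job, arm gives the robot as it stands.
- The arm moves only by the tool apply_moves, never from a script. Its argument "series" is a list of rows, each a list of 6 numbers: the shift along the tool's x, y, z as a fraction of full scale, then the turn, a rotation vector about the tool's x, y, z as a fraction of full scale. In form: [[dx, dy, dz, wx, wy, wz], ...]. A call has exactly 10 rows; each row is the pose to reach, as a shift and turn from the pose commanded when the call began, along the tool's axes at that moment, turning the shorter way round; what a row does not reach only later rows make up. Full scale, the value 1, is 0.4 m for a shift and 360 degrees for a turn. A row lasts 1/12 s, in which the tool goes at most 41.7 mm and 7.16 degrees, less where a joint would pass 70% of its speed; a pose out of reach is approached as far as the arm can. A call with a number of a shift or a turn outside -1 to 1 is refused whole. A call with a gripper value outside its range is refused whole. "grip" is the opening, from -1 (shut) to 1 (fully open), set as the call begins (left out, the last holds). The fingers move at their own pace and stop on an object; the grip force is fixed at half the most. Time passes only in rows, so rows that repeat a pose let the fingers close, or fill a call up. It gives the time, the measured TCP pose, the force, the opening and the grip force at its end, in the units of the state.
- telemetry.sense(): the state, without advancing time (a new reading comes with each control period).
- vision.camera(name): name is "scene" or "top"; returns a dict with "pixels" (420x560x3 uint8, blue, green, red), "depth" (420x560 float32, m along the optical axis (not along the pixel's ray), 0 where there is no reading), "fov_y" (degrees; the focal length in pixels is half the picture's height over the tangent of half this angle, whatever the lens; pixels are square), "cx", "cy" (the principal point, pixels), "extrinsics" (4x4, takes a point from world to camera coordinates). Camera axes: x right, y up, looking along -z (the intrinsics and any distortion apply to the point x, -y, -z); pixel columns grow to the right and rows downward; lengths in m; the calibration is good to about 2 mm. A picture is of the moment at which its call begins.
- finish_job(): hands the job in; it is judged then, once.
The state is a dict: "time_s": time; "q": joint angles; "qd": joint speeds; "joint_torque": joint torques, N m; "tool_pos": TCP position; "eef_rot": TCP orientation; "force": force on the tool from outside, world axes, zero at the start; "wrist_torque": the same for the moment, N m; "opening": opening from 0.0 (shut) to 1.0 (fully open); "finger_force": force on a finger pad.
Only numpy, scipy, OpenCV 4.12 (cv2) and the standard library are available. Lean on these libraries where they do the work, as an engineer would, in place of code of your own. Each camera call takes 0.05 s, during which the arm holds its last target. There are 200 camera calls.

## Working session

There is one attempt and no reset: what is moved stays moved. The work goes in short steps, Python scripts to look and compute and a tool call to move; the robot and the scene stay as the last step left them, time stands still between calls to the robot, and variables do not carry over. Pictures are saved under pics/ and viewed, at most 10 in all, crops included, and the job is handed in when it is done.

Besides the shell and the picture viewer there is one more tool, called after "Call:" as name([rows], argument=value, ...), one row to a line, values as JSON. apply_moves: Moves the arm, as the interface text tells. Its arguments: {"type":"object","properties":{"series":{"type":"array"},"grip":{"type":"number"}},"required":["series"]}

```bash
mkdir -p pics; cat > h.py <<'E'
import numpy as np,cv2
from plant import telemetry, vision, finish_job, arm
def unproj(c,u,v,d=None):
    f=210/np.tan(np.radians(c["fov_y"])/2)
    if d is None: d=c["depth"][int(v),int(u)]
    p=np.array([(u-c["cx"])/f*d,-(v-c["cy"])/f*d,-d,1.])
    return (np.linalg.inv(c["extrinsics"])@p)[:3]
def cloud(c):
    f=210/np.tan(np.radians(c["fov_y"])/2); d=c["depth"]
    v,u=np.mgrid[0:420,0:560]
    P=np.stack([(u-c["cx"])/f*d,-(v-c["cy"])/f*d,-d,np.ones_like(d)],-1)
    return (P@np.linalg.inv(c["extrinsics"]).T)[...,:3]
E
python3 - <<'E'
from h import *
for n in("top","scene"):
    c=vision.camera(n); cv2.imwrite(f"pics/{n}0.png",c["pixels"]); np.savez(f"{n}0.npz",**c)
    print({k:c[k] for k in c if k not in("pixels","depth")})
print(telemetry.sense(),arm.tips_ahead)
E
```

```text
{'fov_y': 47.7965658753456, 'cx': 276.80179686058506, 'cy': 213.2423698333778, 'extrinsics': array([[-0.02105354, -0.99957834, -0.01999734,  0.0428363 ],
       [ 0.99856231, -0.02200995,  0.04887609, -0.53010882],
       [-0.04929562, -0.01893957,  0.99860464, -1.38142789],
       [ 0.        ,  0.        ,  0.        ,  1.        ]])}
{'fov_y': 43.2147734535238, 'cx': 271.4473247755127, 'cy': 208.39313436036164, 'extrinsics': array([[ 0.03317457,  0.99930796, -0.01682421, -0.01752811],
       [-0.76992705,  0.0362858 ,  0.63709943,  0.34981651],
       [ 0.63726901, -0.00818208,  0.77059799, -1.78059575],
       [ 0.        ,  0.        ,  0.        ,  1.        ]])}
{'time_s': 0.1, 'q': array([-1.41127417e+00,  3.81078998e-01,  1.29812661e+00,  4.77708150e-06,
        1.46358853e+00, -2.15331184e-01]), 'qd': array([-0.00031561, -0.00168779, -0.0007497 ,  0.00057404, -0.00166306,
        0.00093378]), 'joint_torque': array([ 3.94243907e-03, -4.38650250e+01, -2.24912453e+01,  7.14879460e-02,
        3.41591751e-02, -6.71594057e-05]), 'tool_pos': array([ 0.20132329, -0.51160152,  0.26324583]), 'eef_rot': array([-6.00439857e-04,  9.82486850e-01,  1.86330966e-01,  1.91349306e-05]), 'force': array([-0.02620183, -0.3156562 , -0.83269736]), 'wrist_torque': array([ 0.03726935, -0.00211136, -0.01933923]), 'finger_force': 0.0, 'opening': 1.0003977264076942} 0.025
```

View pics/top0.png

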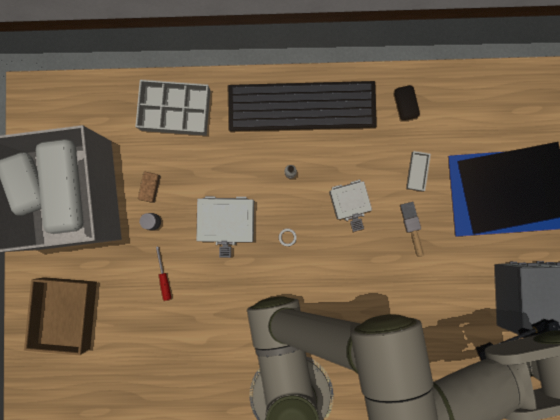

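View pics/scene0.png

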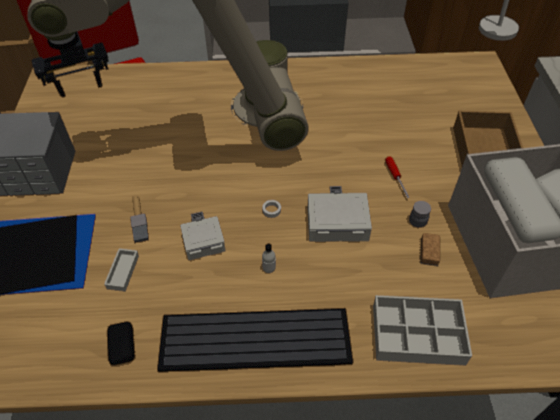

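The top view shows the large case at about (225,220) with its tab at (225,248), and the small case at (351,200) with its tab at (357,224). The scene view agrees: the large case is at (338,215).

```bash
python3 - <<'E'
from h import *
c=dict(np.load("top0.npz")); P=cloud(c)
def rect(m,off):
    p=P[m]; p=p[:,:]; r=cv2.minAreaRect((p[:,:2]*1000).astype(np.float32)); print(len(p),r,p.mean(0),np.median(p[:,2]))
v,u=np.mgrid[0:420,0:560]
m=(abs(u-225)<40)&(abs(v-220)<45)
rect(m&(P[...,2]>.050)&(P[...,2]<.075),0)
rect(m&(P[...,2]>.02)&(v>246),0)
for p in [(225,251),(225,247),(225,245),(197,200),(253,200),(197,241),(253,241)]: print(p,unproj(c,*p))
im=cv2.resize(c["pixels"][180:275,135:305],None,fx=4.5,fy=4.5,interpolation=cv2.INTER_CUBIC); cv2.imwrite("pics/crop.png",im)
c=dict(np.load("scene0.npz")); P=cloud(c)
m=(abs(u-338)<45)&(abs(v-210)<35)
rect(m&(P[...,2]>.050)&(P[...,2]<.075),0)
E
```

```text
2438 ((513.1867065429688, 182.16510009765625), (161.4001922607422, 131.9618682861328), 88.65538787841797) [0.51355543 0.18154735 0.05735086] 0.05734686291244773
141 ((432.03472900390625, 102.63727569580078), (33.50977325439453, 201.61160278320312), 7.703000545501709) [0.42361851 0.17307995 0.12312311] 0.035965841263801535
(225, 251) [0.42387924 0.1828727  0.03695513]
(225, 247) [0.43543707 0.18247894 0.0385945 ]
(225, 245) [0.44115341 0.18275454 0.03577241]
(197, 200) [0.57187153 0.25860938 0.05568338]
(253, 200) [0.57041146 0.09978877 0.02802308]
(197, 241) [0.45450361 0.26041904 0.05405526]
(253, 241) [ 0.45070665  0.10409922 -0.0016376 ]
2289 ((516.207763671875, 180.0958251953125), (160.4383087158203, 140.5115203857422), 88.61023712158203) [0.5208552  0.17993683 0.05676085] 0.05677538227386281
```

View pics/crop.png

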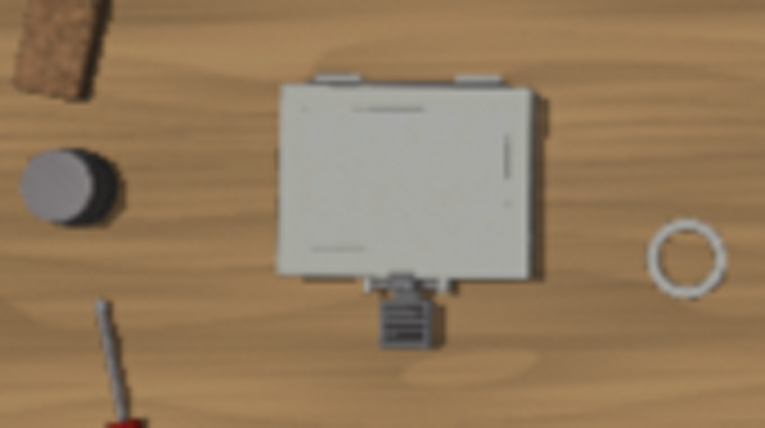

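```bash
cat >> h.py <<'E'
from scipy.spatial.transform import Rotation as R
Y=np.radians(-1.2); C0=np.array([.4535,.183,0]) # front wall mid, yaw
ex=np.array([np.cos(Y),np.sin(Y),0]); ey=np.array([-np.sin(Y),np.cos(Y),0])
def ori(t): # t deg from vertical, pointing forward
    t=np.radians(t); z=np.sin(t)*ex-np.cos(t)*np.array([0,0,1.]); x=np.cos(t)*ex+np.sin(t)*np.array([0,0,1.])
    return R.from_matrix(np.stack([x,np.cross(z,x),z],1))
def W(f,s,z): return C0+f*ex+s*ey+np.array([0,0,z])   # case frame: f from front wall, s side
def rel(tip,rot):
    s=telemetry.sense(); q=s["eef_rot"]; r0=R.from_quat([q[1],q[2],q[3],q[0]])
    tcp=tip-.025*rot.as_matrix()[:,2]
    d=r0.inv().apply(tcp-s["tool_pos"])/.4; w=(r0.inv()*rot).as_rotvec()/(2*np.pi)
    print(np.round(d,4),np.round(w,4),"tcp",tcp.round(4),"tip now",(s["tool_pos"]+.025*r0.as_matrix()[:,2]).round(4),"F",s["force"].round(2),s["time_s"])
E
python3 - <<'E'
from h import *
rel(W(-.034,0,.12),ori(45))
E
```

```text
[ 1.1032 -1.4345  0.3159] [-0.0249  0.1233  0.0596] tcp [0.4018 0.1841 0.1377] tip now [ 0.2013 -0.5116  0.2382] F [-0.03 -0.32 -0.83] 0.1
```

Call:
apply_moves([
  [0.55,-0.72,0.05,-0.0249,0.1233,0.0596],
  [0.55,-0.72,0.05,-0.0249,0.1233,0.0596],
  [0.55,-0.72,0.05,-0.0249,0.1233,0.0596],
  [0.55,-0.72,0.05,-0.0249,0.1233,0.0596],
  [0.55,-0.72,0.05,-0.0249,0.1233,0.0596],
  [0.55,-0.72,0.05,-0.0249,0.1233,0.0596],
  [0.55,-0.72,0.05,-0.0249,0.1233,0.0596],
  [0.55,-0.72,0.05,-0.0249,0.1233,0.0596],
  [0.55,-0.72,0.05,-0.0249,0.1233,0.0596],
  [0.55,-0.72,0.05,-0.0249,0.1233,0.0596],
], grip=-1)

```text
time_s: 0.93
tool_pos: [0.3008, -0.1578, 0.2427]
eef_rot: [0.003, 0.924, -0.009, 0.383]
force: [-0.3, 0.8, -0.7]
opening: 0.27
finger_force: 0.0
```

```bash
python3 - <<'E'
from h import *
rel(W(-.034,0,.12),ori(45)); print(telemetry.sense()["q"])
E
```

```text
[-0.0188 -0.8588  0.3543] [-0.0005  0.      0.0002] tcp [0.4018 0.1841 0.1377] tip now [ 0.3185 -0.1581  0.225 ] F [-0.34  0.82 -0.71] 0.9333
[-1.42405787 -0.15723516  2.22841612  0.88958988  1.11506394 -0.26647519]
```

Call:
apply_moves([
  [-0.019,-0.859,0.354,0,0,0],
  [-0.019,-0.859,0.354,0,0,0],
  [-0.019,-0.859,0.354,0,0,0],
  [-0.019,-0.859,0.354,0,0,0],
  [-0.019,-0.859,0.354,0,0,0],
  [-0.019,-0.859,0.354,0,0,0],
  [-0.019,-0.859,0.354,0,0,0],
  [-0.019,-0.859,0.354,0,0,0],
  [-0.019,-0.859,0.354,0,0,0],
  [-0.019,-0.859,0.354,0,0,0],
])

```text
time_s: 1.77
tool_pos: [0.3804, 0.0587, 0.179]
eef_rot: [0.0, 0.917, -0.006, 0.399]
force: [0.0, -0.4, 0.5]
opening: 0.007
finger_force: 0.0
```

```bash
python3 - <<'E'
from h import *
s=telemetry.sense();print(s["q"],s["opening"])
rel(W(-.034,0,.055),ori(45))
c=vision.camera("top");im=c["pixels"][150:320,120:330];cv2.imwrite("pics/a1.png",cv2.resize(im,None,fx=3,fy=3))
E
```

```text
[-0.28116569  0.0753238   2.35795738  2.00953759  0.21987999 -0.63074734] 0.007074039125317762
[-0.1617 -0.3129  0.2184] [-0.0015 -0.0058  0.0005] tcp [0.4018 0.1841 0.0727] tip now [0.3987 0.0586 0.162 ] F [ 0.05 -0.45  0.46] 1.7667
```

View pics/a1.png

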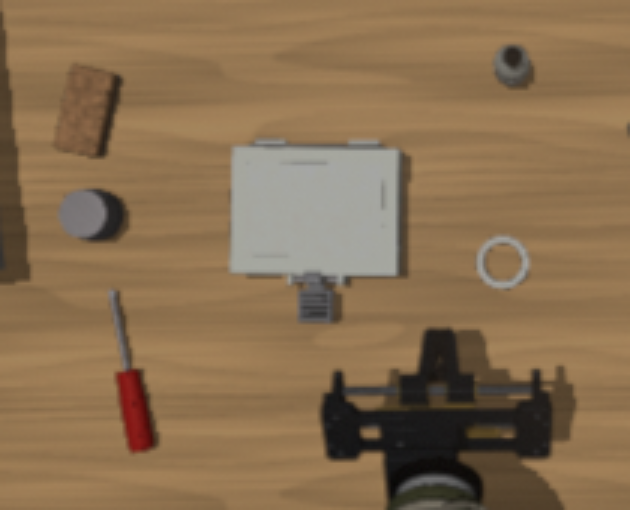

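The tool is now at about (440,345) in the crop and the case is undisturbed at (315,210). Joint 5 is close to its lower limit at this tilt, so I'll use a steeper tool (20°) for the press.

```bash
python3 - <<'E'
from h import *
print([a for a in dir(arm) if a[0]!='_'])
rel(W(-.032,-.05,.16),ori(20))
rel(W(-.032,0,.06),ori(20))
E
```

```text
['PlanningError', 'tips_ahead']
[ 0.0588 -0.1888  0.0481] [-0.0014 -0.0754  0.0002] tcp [0.4119 0.1339 0.1835] tip now [0.399  0.0587 0.1618] F [0.19 0.37 0.12] 1.8167
[-0.1246 -0.3121  0.2192] [-0.0014 -0.0754  0.0002] tcp [0.413  0.1838 0.0835] tip now [0.399  0.0587 0.1618] F [0.19 0.37 0.12] 1.8167
```

Call:
apply_moves([
  [0.03,0,0.02,-0.0014,-0.0754,0.0002],
  [0.03,0,0.02,-0.0014,-0.0754,0.0002],
  [0.03,0,0.02,-0.0014,-0.0754,0.0002],
  [0.03,0,0.02,-0.0014,-0.0754,0.0002],
  [0.059,-0.189,0.048,-0.0014,-0.0754,0.0002],
  [0.059,-0.189,0.048,-0.0014,-0.0754,0.0002],
  [0.059,-0.189,0.048,-0.0014,-0.0754,0.0002],
  [0.059,-0.189,0.048,-0.0014,-0.0754,0.0002],
  [0.059,-0.189,0.048,-0.0014,-0.0754,0.0002],
  [0.059,-0.189,0.048,-0.0014,-0.0754,0.0002],
])

```text
time_s: 2.65
tool_pos: [0.4064, 0.1274, 0.1814]
eef_rot: [-0.052, 0.962, 0.015, 0.268]
force: [-1.0, 0.1, -0.4]
opening: 0.007
finger_force: 0.0
```

```bash
python3 - <<'E'
from h import *
s=telemetry.sense();print(s["q"],s["qd"])
rel(W(-.032,0,.06),ori(20))
E
```

```text
[-0.04930065  0.11789066  2.08604967  0.33156151  0.41888452  1.22219927] [ 0.45058185  0.13655808 -0.55543278 -1.84387506  0.74022249  2.18125767]
[-0.1125 -0.117   0.2319] [-0.0185 -0.0309  0.0049] tcp [0.413  0.1838 0.0835] tip now [0.4192 0.1301 0.1602] F [-1.04  0.12 -0.43] 2.65
```

Call:
apply_moves([
  [0,-0.05,0,-0.0185,-0.0309,0.0049],
  [0,-0.05,0,-0.0185,-0.0309,0.0049],
  [0,-0.05,0,-0.0185,-0.0309,0.0049],
  [0,-0.117,0,-0.0185,-0.0309,0.0049],
  [0,-0.117,0,-0.0185,-0.0309,0.0049],
  [0,-0.117,0,-0.0185,-0.0309,0.0049],
  [0,-0.117,0.05,-0.0185,-0.0309,0.0049],
  [0,-0.117,0.05,-0.0185,-0.0309,0.0049],
  [0,-0.117,0.05,-0.0185,-0.0309,0.0049],
  [0,-0.117,0.05,-0.0185,-0.0309,0.0049],
])

```text
time_s: 3.48
tool_pos: [0.4138, 0.1761, 0.1692]
eef_rot: [0.001, 0.985, -0.01, 0.175]
force: [-0.2, 0.2, -0.6]
opening: 0.006
finger_force: 0.0
```

```bash
python3 - <<'E'
from h import *
s=telemetry.sense();print(s["q"],s["qd"])
rel(W(-.032,0,.06),ori(20))
E
```

```text
[ 0.17055889  0.22283746  1.90701921 -0.1021095   0.66821973  1.83114837] [ 0.00748174 -0.00861769 -0.00360468  0.00311059 -0.0045911  -0.0002172 ]
[-0.0761 -0.0189  0.2004] [-0.0004 -0.0004 -0.    ] tcp [0.413  0.1838 0.0835] tip now [0.4224 0.176  0.1458] F [-0.24  0.22 -0.62] 3.4833
```

Call:
apply_moves([
  [-0.076,-0.019,0.2,0,0,0],
  [-0.076,-0.019,0.2,0,0,0],
  [-0.076,-0.019,0.2,0,0,0],
  [-0.076,-0.019,0.2,0,0,0],
  [-0.076,-0.019,0.2,0,0,0],
  [-0.076,-0.019,0.2,0,0,0],
  [-0.076,-0.019,0.2,0,0,0],
  [-0.076,-0.019,0.2,0,0,0],
  [-0.076,-0.019,0.2,0,0,0],
  [-0.076,-0.019,0.2,0,0,0],
])

```text
time_s: 4.32
tool_pos: [0.4132, 0.1849, 0.0841]
eef_rot: [0.0, 0.984, -0.009, 0.176]
force: [-0.2, -1.1, 0.0]
opening: 0.006
finger_force: 0.0
```

```bash
python3 - <<'E'
from h import *
s=telemetry.sense();print(s["q"],s["qd"])
rel(W(-.032,0,.039),ori(20))
rel(W(-.032,0,.032),ori(20))
ims=[]
for n,(v0,u0) in dict(top=(190,160),scene=(150,280)).items():
    c=vision.camera(n);ims.append(cv2.resize(c["pixels"][v0:v0+100,u0:u0+130],None,fx=3,fy=3,interpolation=cv2.INTER_CUBIC))
cv2.imwrite("pics/a2.png",np.hstack(ims))
E
```

```text
[ 0.19414609  0.39722213  2.01447389 -0.1855518   0.38954753  1.94382352] [-0.000452    0.00928018  0.00186573 -0.00198032 -0.00229649  0.00183135]
[-0.0193  0.0029  0.0504] [-0.0006 -0.0006  0.0002] tcp [0.413  0.1838 0.0625] tip now [0.4219 0.1848 0.0606] F [-0.16 -1.13  0.04] 4.3167
[-0.0253  0.003   0.0668] [-0.0006 -0.0006  0.0002] tcp [0.413  0.1838 0.0555] tip now [0.4219 0.1848 0.0606] F [-0.16 -1.13  0.04] 4.3167
```

View pics/a2.png

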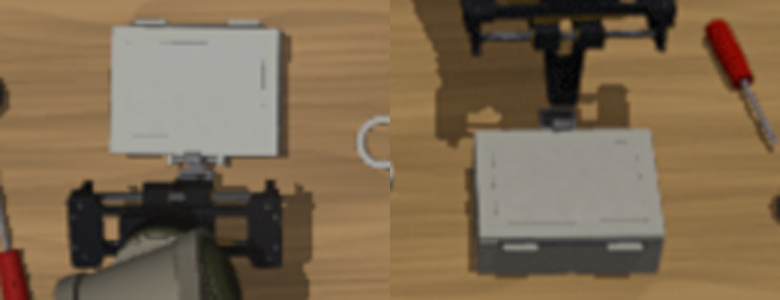

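The left crop shows the gripper in line with the tab at (195,165). The right crop shows the fingertips at (563,100), just above the tab pad at (558,118). Next I press gradually.

Call:
apply_moves([
  [-0.01,0.003,0.026,0,0,0],
  [-0.019,0.003,0.049,0,0,0],
  [-0.02,0.003,0.053,0,0,0],
  [-0.021,0.003,0.056,0,0,0],
  [-0.022,0.003,0.059,0,0,0],
  [-0.023,0.003,0.062,0,0,0],
  [-0.024,0.003,0.0645,0,0,0],
  [-0.0253,0.003,0.0668,0,0,0],
  [-0.0253,0.003,0.0668,0,0,0],
  [-0.0253,0.003,0.0668,0,0,0],
])

```text
time_s: 5.25
tool_pos: [0.4132, 0.1839, 0.0551]
eef_rot: [0.0, 0.984, -0.009, 0.176]
force: [1.8, -1.2, 3.7]
opening: 0.003
finger_force: 1.6
```

```bash
python3 - <<'E'
from h import *
rel(W(-.032,0,.032),ori(20))
for n,(v,u) in dict(top=(215,225),scene=(205,338)).items():
    P=cloud(vision.camera(n))[v-30:v+30,u-35:u+35].reshape(-1,3)
    P=P[(abs(P[:,1]-.181)<.07)&(P[:,0]>.455)&(P[:,0]<.58)]
    print(n,[(x,np.median(P[abs(P[:,0]-x)<.008,2]).round(3)) for x in(.47,.5,.53,.56)])
E
```

```text
[-0.0003  0.0001 -0.001 ] [-0.0006 -0.0006  0.0002] tcp [0.413  0.1838 0.0555] tip now [0.4219 0.1838 0.0317] F [ 1.81 -1.16  3.72] 5.25
top [(0.47, np.float64(0.11)), (0.5, np.float64(0.1)), (0.53, np.float64(0.083)), (0.56, np.float64(0.066))]
scene [(0.47, np.float64(0.113)), (0.5, np.float64(0.1)), (0.53, np.float64(0.084)), (0.56, np.float64(0.067))]
```

The lid is ajar: its surface slopes from 0.066 to 0.11 m, about 0.5 rad. Next I retract up and back, then go under the lid edge.

```bash
python3 - <<'E'
from h import *
for f,z in[(-.038,.05),(-.042,.08),(-.02,.08)]: rel(W(f,0,z),ori(20))
E
```

```text
[ 0.0013 -0.0001 -0.0484] [-0.0006 -0.0006  0.0002] tcp [0.407  0.184  0.0735] tip now [0.4218 0.1838 0.0317] F [ 1.71 -0.75  2.3 ] 5.35
[ 0.0178 -0.0004 -0.1222] [-0.0006 -0.0006  0.0002] tcp [0.403  0.1841 0.1035] tip now [0.4218 0.1838 0.0317] F [ 1.71 -0.75  2.3 ] 5.35
[ 0.0694 -0.0002 -0.1032] [-0.0006 -0.0006  0.0002] tcp [0.425  0.1836 0.1035] tip now [0.4218 0.1838 0.0317] F [ 1.71 -0.75  2.3 ] 5.35
```

Call:
apply_moves([
  [0.001,0,-0.024,0,0,0],
  [0.001,0,-0.048,0,0,0],
  [0.008,0,-0.085,0,0,0],
  [0.018,0,-0.122,0,0,0],
  [0.018,0,-0.122,0,0,0],
  [0.035,0,-0.116,0,0,0],
  [0.052,0,-0.11,0,0,0],
  [0.069,0,-0.103,0,0,0],
  [0.069,0,-0.103,0,0,0],
  [0.069,0,-0.103,0,0,0],
])

```text
time_s: 6.18
tool_pos: [0.4248, 0.1833, 0.1023]
eef_rot: [0.0, 0.985, -0.01, 0.174]
force: [-0.2, 0.4, 0.4]
opening: 0.01
finger_force: 0.0
```

```bash
python3 - <<'E'
from h import *
P=[(-.005,.079),(.005,.08),(.012,.083),(.019,.093),(.0305,.1075),(.044,.12),(.059,.13),(.078,.139),(.095,.1435),(.1115,.145),(.124,.144),(.134,.142)]
for f,z in P: rel(W(f,0,z),ori(20))
ims=[]
for n,(v0,u0) in dict(top=(190,160),scene=(150,280)).items():
    c=vision.camera(n);ims.append(cv2.resize(c["pixels"][v0:v0+100,u0:u0+130],None,fx=3,fy=3,interpolation=cv2.INTER_CUBIC))
cv2.imwrite("pics/a3.png",np.hstack(ims))
E
```

```text
[ 0.0358 -0.0008  0.0126] [-0.0005 -0.0002  0.0001] tcp [0.44   0.1833 0.1025] tip now [0.4334 0.1832 0.0788] F [-0.24  0.41  0.42] 6.1833
[ 0.0601 -0.0008  0.0188] [-0.0005 -0.0002  0.0001] tcp [0.45   0.1831 0.1035] tip now [0.4334 0.1832 0.0788] F [-0.24  0.41  0.42] 6.1833
[ 0.0791 -0.0008  0.0178] [-0.0005 -0.0002  0.0001] tcp [0.4569 0.1829 0.1065] tip now [0.4334 0.1832 0.0788] F [-0.24  0.41  0.42] 6.1833
[ 0.1041 -0.0008  0.0003] [-0.0005 -0.0002  0.0001] tcp [0.4639 0.1828 0.1165] tip now [0.4334 0.1832 0.0788] F [-0.24  0.41  0.42] 6.1833
[ 0.1436 -0.0008 -0.0239] [-0.0005 -0.0002  0.0001] tcp [0.4754 0.1825 0.131 ] tip now [0.4334 0.1832 0.0788] F [-0.24  0.41  0.42] 6.1833
[ 0.186  -0.0009 -0.0416] [-0.0005 -0.0002  0.0001] tcp [0.4889 0.1823 0.1435] tip now [0.4334 0.1832 0.0788] F [-0.24  0.41  0.42] 6.1833
[ 0.2298 -0.0009 -0.0522] [-0.0005 -0.0002  0.0001] tcp [0.5039 0.1819 0.1535] tip now [0.4334 0.1832 0.0788] F [-0.24  0.41  0.42] 6.1833
[ 0.2822 -0.0009 -0.057 ] [-0.0005 -0.0002  0.0001] tcp [0.5229 0.1815 0.1625] tip now [0.4334 0.1832 0.0788] F [-0.24  0.41  0.42] 6.1833
[ 0.3259 -0.0008 -0.053 ] [-0.0005 -0.0002  0.0001] tcp [0.5399 0.1812 0.167 ] tip now [0.4334 0.1832 0.0788] F [-0.24  0.41  0.42] 6.1833
[ 0.366  -0.0008 -0.0424] [-0.0005 -0.0002  0.0001] tcp [0.5564 0.1808 0.1685] tip now [0.4334 0.1832 0.0788] F [-0.24  0.41  0.42] 6.1833
[ 0.3945 -0.0007 -0.0293] [-0.0005 -0.0002  0.0001] tcp [0.5689 0.1806 0.1675] tip now [0.4334 0.1832 0.0788] F [-0.24  0.41  0.42] 6.1833
[ 0.4162 -0.0006 -0.016 ] [-0.0005 -0.0002  0.0001] tcp [0.5789 0.1804 0.1655] tip now [0.4334 0.1832 0.0788] F [-0.24  0.41  0.42] 6.1833
```

View pics/a3.png

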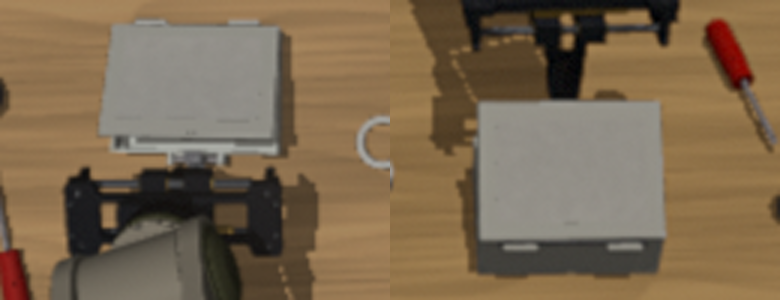

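The lid is ajar with the fingers clear of it: its front edge is near (190,137) in the left crop, and the finger is below it. The case has not moved. Now I push along the arc.

Call:
apply_moves([
  [0.018,0,0.006,0,0,0],
  [0.036,0,0.0126,0,0,0],
  [0.06,0,0.019,0,0,0],
  [0.079,0,0.018,0,0,0],
  [0.092,0,0.009,0,0,0],
  [0.104,0,0,0,0,0],
  [0.124,0,-0.012,0,0,0],
  [0.144,0,-0.024,0,0,0],
  [0.165,0,-0.033,0,0,0],
  [0.186,0,-0.042,0,0,0],
])

```text
time_s: 7.12
tool_pos: [0.4888, 0.1821, 0.1454]
eef_rot: [0.0, 0.984, -0.009, 0.175]
force: [-0.4, 0.2, 0.5]
opening: 0.003
finger_force: 0.2
```

```bash
python3 - <<'E'
from h import *
P=[(.059,.13),(.078,.139),(.095,.1435),(.1115,.145),(.124,.144),(.134,.142)]
for f,z in P: rel(W(f,0,z),ori(20))
print(telemetry.sense()["q"])
c=vision.camera("scene");cv2.imwrite("pics/a4.png",cv2.resize(c["pixels"][130:280,240:440],None,fx=3,fy=3,interpolation=cv2.INTER_CUBIC))
E
```

```text
[ 0.0425 -0.0003 -0.0061] [-0.0006 -0.0005  0.0002] tcp [0.5039 0.1819 0.1535] tip now [0.4974 0.182  0.1219] F [-0.36  0.21  0.51] 7.1167
[ 0.0949 -0.0002 -0.0108] [-0.0006 -0.0005  0.0002] tcp [0.5229 0.1815 0.1625] tip now [0.4974 0.182  0.1219] F [-0.36  0.21  0.51] 7.1167
[ 0.1386 -0.0002 -0.0067] [-0.0006 -0.0005  0.0002] tcp [0.5399 0.1812 0.167 ] tip now [0.4974 0.182  0.1219] F [-0.36  0.21  0.51] 7.1167
[ 1.786e-01 -1.000e-04  4.000e-03] [-0.0006 -0.0005  0.0002] tcp [0.5564 0.1808 0.1685] tip now [0.4974 0.182  0.1219] F [-0.36  0.21  0.51] 7.1167
[ 0.2071 -0.      0.0172] [-0.0006 -0.0005  0.0002] tcp [0.5689 0.1806 0.1675] tip now [0.4974 0.182  0.1219] F [-0.36  0.21  0.51] 7.1167
[2.289e-01 1.000e-04 3.050e-02] [-0.0006 -0.0005  0.0002] tcp [0.5789 0.1804 0.1655] tip now [0.4974 0.182  0.1219] F [-0.36  0.21  0.51] 7.1167
[ 0.154408    0.36777944  1.76741874 -0.09215095  0.66061253  1.80725637]
```

View pics/a4.png

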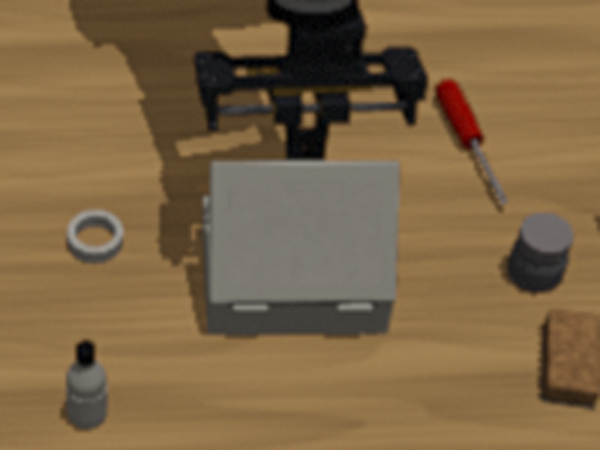

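The lid is rising in front of the finger, with its top edge at about (300,163), and the case is still in place. I continue past upright.

Call:
apply_moves([
  [0.022,0,-0.003,0,0,0],
  [0.0425,0,-0.006,0,0,0],
  [0.07,0,-0.008,0,0,0],
  [0.095,0,-0.011,0,0,0],
  [0.117,0,-0.009,0,0,0],
  [0.139,0,-0.007,0,0,0],
  [0.159,0,-0.002,0,0,0],
  [0.179,0,0.004,0,0,0],
  [0.193,0,0.01,0,0,0],
  [0.207,0,0.017,0,0,0],
])

```text
time_s: 8.0
tool_pos: [0.5692, 0.1805, 0.1664]
eef_rot: [0.0, 0.985, -0.009, 0.175]
force: [-0.6, -0.5, 0.9]
opening: 0.007
finger_force: 0.1
```

Call:
apply_moves([
  [0.005,0,0.003,0,0,0],
  [0.01,0,0.006,0,0,0],
  [0.015,0,0.009,0,0,0],
  [0.02,0,0.012,0,0,0],
  [0.02,0,0.012,0,0,0],
  [0.02,0,0.012,0,0,0],
  [0.02,0,0.012,0,0,0],
  [0.02,0,0.012,0,0,0],
  [0.02,0,0.012,0,0,0],
  [0.02,0,0.012,0,0,0],
])

```text
time_s: 8.83
tool_pos: [0.5777, 0.1804, 0.165]
eef_rot: [0.0, 0.985, -0.009, 0.175]
force: [-0.2, 0.4, 1.1]
opening: 0.004
finger_force: 0.0
```

```bash
python3 - <<'E'
from h import *
rel(W(.08,0,.165),ori(20))
rel(W(-.06,0,.24),ori(20))
c=vision.camera("scene");cv2.imwrite("pics/a5.png",cv2.resize(c["pixels"][130:280,240:440],None,fx=3,fy=3,interpolation=cv2.INTER_CUBIC))
E
```

```text
[-0.1035 -0.0004 -0.1007] [-0.0006 -0.0005  0.0002] tcp [0.5249 0.1815 0.1885] tip now [0.5863 0.1803 0.1415] F [-0.18  0.36  1.05] 8.8333
[-0.3674 -0.0018 -0.3974] [-0.0006 -0.0005  0.0002] tcp [0.385  0.1844 0.2635] tip now [0.5863 0.1803 0.1415] F [-0.18  0.36  1.05] 8.8333
```

View pics/a5.png

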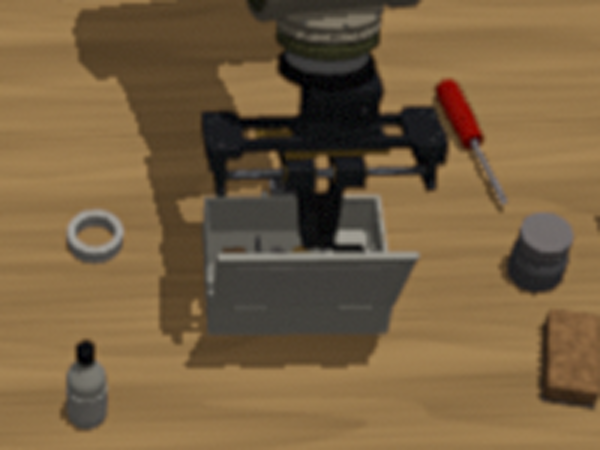

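The lid now leans back past upright, with its top edge at about (315,257). I move clear.

Call:
apply_moves([
  [-0.03,0,-0.03,0,0,0],
  [-0.1,0,-0.1,0,0,0],
  [-0.19,0,-0.2,0,0,0],
  [-0.28,0,-0.3,0,0,0],
  [-0.36,0,-0.39,0,0,0],
  [-0.36,0,-0.39,0,0,0],
  [-0.36,0,-0.39,0,0,0],
  [-0.36,0,-0.39,0,0,0],
  [-0.36,0,-0.39,0,0,0],
  [-0.36,0,-0.39,0,0,0],
])

```text
time_s: 9.72
tool_pos: [0.3896, 0.1835, 0.261]
eef_rot: [0.0, 0.985, -0.01, 0.175]
force: [-0.1, -0.2, 0.2]
opening: 0.004
finger_force: 0.0
```

```bash
python3 - <<'E'
from h import *
s=telemetry.sense();print(s["tool_pos"],s["qd"].round(3),s["force"])
c=vision.camera("scene");P=cloud(c)
m=(P[...,2]>.08)&(P[...,2]<.2)&(abs(P[...,1]-.181)<.07)&(P[...,0]>.56)&(P[...,0]<.66)
p=P[m]; k=np.polyfit(p[:,2],p[:,0],1); print(len(p),"lid angle",np.pi/2+np.arctan(k[0]))
cv2.imwrite("pics/a6.png",c["pixels"])
E
```

```text
[0.38959426 0.1835205  0.26103369] [-0.003  0.009  0.    -0.001  0.001  0.001] [-0.06866881 -0.2072375   0.16559701]
811 lid angle 1.8726520354952825
```

View pics/a6.png

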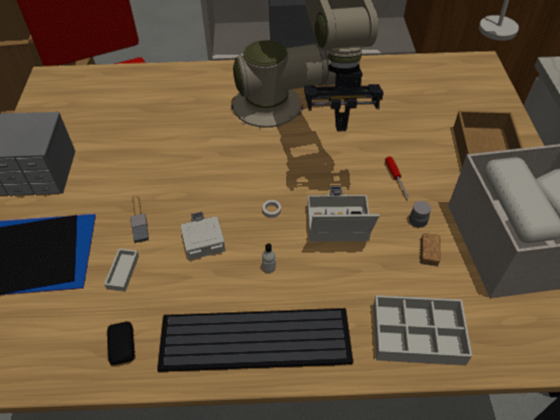

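The lid rests fully open at about 1.9 rad (342,220), the small case is shut at (203,237), everything else is unmoved and the arm is clear.

```bash
python3 -c "
from plant import finish_job
print(finish_job())"
```

```text
the job is handed in; nothing more can be done
None
```

The larger case's lid was unlatched with its tab, sprang ajar, and was pushed back to rest fully open (about 1.87 rad measured); the case stayed in place, the small case stayed shut, nothing else looks moved in the final image, the arm is clear, and the job was handed in at about 10 s with no verdict returned.

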